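Kit the laser's tee brackets and book them in

TASK

Put the three aluminium tee brackets away in the divided tote, each standing rib-up and flat on the floor of the bay that matches its length (longest in the longest bay, shortest in the shortest), setting them down rather than dropping them. When all three are in and let go, book them in on the parts counter: press the round key fully down and let it come up, then press the long bar key fully down and let it come up. Leave the square key and everything else on the bench as it is.

Things in the scene. Friction and masses are not known exactly. Their poses are not given: they have to be found in the camera images.
- bracket_long_mid (a point): the long tee bracket, plain aluminium, about 380 g, standing loose on its foot plate: foot plate 190 mm long (own x) x 44 mm wide x 6 mm thick, with an upright rib along its middle, 178 mm long, 10 mm thick (own y), its top 65 mm above the underside. The same either way round. This point is the bracket's centre, 32.5 mm above the underside; z up. Pinch it by the rib from above.
- bracket_medium_mid (a point): the medium tee bracket, plain aluminium, about 220 g, standing loose on its foot plate: foot plate 110 mm long (own x) x 44 mm wide x 6 mm thick, with an upright rib along its middle, 98 mm long, 10 mm thick (own y), its top 65 mm above the underside. The same either way round. This point is the bracket's centre, 32.5 mm above the underside; z up. Pinch it by the rib from above.
- bracket_short_mid (a point): the short tee bracket, plain aluminium, about 130 g, standing loose on its foot plate: foot plate 65 mm long (own x) x 44 mm wide x 6 mm thick, with an upright rib along its middle, 53 mm long, 10 mm thick (own y), its top 65 mm above the underside. The same either way round. This point is the bracket's centre, 32.5 mm above the underside; z up. Pinch it by the rib from above.
- tote: grey plastic divided tote, fixed to the bench, 225 mm (x) x 175 mm (y) outside, walls and dividers 5 mm thick and 38 mm high above the bench, floor 5 mm thick; origin under its centre. Its x axis points roughly away from the robot. It has three bays.
- bay_long (a point): centre of the floor (its upper face, 5 mm above the bench) of the long bay of the tote, 215 mm along x by 80 mm along y inside: the whole -y side of the tote; axes as the tote's
- bay_medium (a point): centre of the floor (its upper face, 5 mm above the bench) of the medium bay of the tote, 128 mm along x by 80 mm along y inside: the +y side, at the end nearer the robot (-x); axes as the tote's
- bay_short (a point): centre of the floor (its upper face, 5 mm above the bench) of the short bay of the tote, 82 mm along x by 80 mm along y inside: the +y side, at the end farther from the robot (+x); axes as the tote's
- key_round (a joint): travel of the round key, 32 mm across, at the counter's left end seen from the robot (+y): 0 m up, 0.006 m fully down; a spring key, about 1.5 N to start, 5 N fully down, springs back when let go
- key_round_top (a point): centre of the top face of the round key, 10 mm proud of the counter's top and 50 mm above the bench when up; axes as the counter's. All keys are white, in a row along the counter's y, 64 mm apart
- key_square (a joint): travel of the square key, 30 mm, the middle one: 0 m up, 0.006 m fully down; a spring key, about 1.5 N to start, 5 N fully down, springs back when let go
- key_square_top (a point): centre of the top face of the square key, 10 mm proud of the counter's top and 50 mm above the bench when up; axes as the counter's. All keys are white, in a row along the counter's y, 64 mm apart
- key_bar (a joint): travel of the long bar key, 48 x 22 mm with the long side along x, at the right end (-y): 0 m up, 0.006 m fully down; a spring key, about 1.5 N to start, 5 N fully down, springs back when let go
- key_bar_top (a point): centre of the top face of the bar key, 10 mm proud of the counter's top and 50 mm above the bench when up; axes as the counter's. All keys are white, in a row along the counter's y, 64 mm apart
- counter: black parts counter, fixed, a flat box 95 mm (x) x 200 mm (y) x 40 mm high with a display strip on its far side and three white keys in a row on its near side; origin under its centre, x away from the robot
- optic_cup: bystander: open steel optic cup, 68 mm across, 35 mm high; origin under its centre
- wrench: bystander: steel open-ended wrench, 150 mm long, lying flat; origin about under its middle
- meter_head: bystander: upright grooved aluminium power-meter head, 72 mm across, 90 mm high; origin under its centre
- handpiece: bystander: white and black handpiece, 200 mm long, 30 mm high, lying; origin on its underside
- level: bystander: aluminium spirit level, 200 mm long, 22 mm thick, 40 mm high, standing on edge; origin under its centre
Mind the look-alikes: they are no part of the job. What is shaped like the part that bears bracket_long_mid but green or pink is not meant.

How it is judged:
On the way, in this order (a step that is already met when the one before it is completed fails the run):
1. all three brackets stand in the bays that match their lengths, let go and at rest (x of bracket_long_mid in the frame of bay_long between -0.03 and 0.03 m and y of bracket_long_mid in the frame of bay_long between -0.03 and 0.03 m and z of bracket_long_mid in the frame of bay_long between 0.0265 and 0.0385 m and angle between each of bracket_long_mid, bracket_medium_mid, bracket_short_mid's own z axis and vertical below 0.12 rad and linear speed of each of bracket_long, bracket_medium, bracket_short below 0.03 m/s and contact force between the fingers and bracket_long below 0.3 N and x of bracket_medium_mid in the frame of bay_medium between -0.03 and 0.03 m and y of bracket_medium_mid in the frame of bay_medium between -0.03 and 0.03 m and z of bracket_medium_mid in the frame of bay_medium between 0.0265 and 0.0385 m and contact force between the fingers and bracket_medium below 0.3 N and x of bracket_short_mid in the frame of bay_short between -0.03 and 0.03 m and y of bracket_short_mid in the frame of bay_short between -0.03 and 0.03 m and z of bracket_short_mid in the frame of bay_short between 0.0265 and 0.0385 m and contact force between the fingers and bracket_short below 0.3 N), for 0.2 s.
2. the round key is pressed fully down (value of joint key_round above 0.0045 m), for 0.05 s.
3. the round key has come up again (value of joint each of key_round, key_bar below 0.002 m), for 0.05 s.
4. the bar key is pressed fully down (value of joint key_bar above 0.0045 m and value of joint key_round below 0.002 m), for 0.05 s.
At the end, for the whole second after the job is handed in: Each bracket stands rib-up (tilt under 0.12 rad) on the floor of its own bay: centre within 30 mm of the bay's centre along each tote axis and within 6 mm of its resting height; released and at rest; all keys up (under 2 mm) (all of step 1 and all of step 3 and value of joint key_square below 0.002 m); the robot touches nothing.
It fails at once if the square key is pressed (value of joint key_square above 0.003 m).
It fails at once if a key is pressed before all three brackets are in their bays (value of joint any of key_round, key_bar above 0.003 m and not ((x of bracket_long_mid in the frame of bay_long between -0.03 and 0.03 m and y of bracket_long_mid in the frame of bay_long between -0.03 and 0.03 m and z of bracket_long_mid in the frame of bay_long between 0.0265 and 0.0385 m and angle between bracket_long_mid's own z axis and vertical below 0.12 rad) and (x of bracket_medium_mid in the frame of bay_medium between -0.03 and 0.03 m and y of bracket_medium_mid in the frame of bay_medium between -0.03 and 0.03 m and z of bracket_medium_mid in the frame of bay_medium between 0.0265 and 0.0385 m and angle between bracket_medium_mid's own z axis and vertical below 0.12 rad) and (x of bracket_short_mid in the frame of bay_short between -0.03 and 0.03 m and y of bracket_short_mid in the frame of bay_short between -0.03 and 0.03 m and z of bracket_short_mid in the frame of bay_short between 0.0265 and 0.0385 m and angle between bracket_short_mid's own z axis and vertical below 0.12 rad))).
It fails at once if two keys are pressed at once (value of joint each of key_round, key_bar above 0.003 m).
It fails at once if a bracket is dropped (falls free faster than 0.8 m/s, a drop of over 30 mm) ((linear speed of bracket_long above 0.8 m/s and contact force between anything else and bracket_long below 0.3 N) or (linear speed of bracket_medium above 0.8 m/s and contact force between anything else and bracket_medium below 0.3 N) or (linear speed of bracket_short above 0.8 m/s and contact force between anything else and bracket_short below 0.3 N)).
It fails at once if a bystander is moved more than 25 mm (distance of any of optic_cup, wrench, meter_head, handpiece, level from where it was at the start of the episode above 0.025 m).
It also fails if it takes over 72 s, if anything falls off the work surface, if the arm or the gripper's body presses on something with over 40 N, if the wrist force passes 120 N, or if a joint passes its speed limit or range.

ROBOT

A 6-joint arm with a two-finger parallel gripper is mounted at the origin on the work surface. World frame = base frame: x ahead of the robot, y to its left, z up, the work surface at z = 0. Lengths are in m, angles in rad, forces in N, time in s.
With the tool pointing down it reaches from about 0.275 to 1 m from the base axis. Payload 8.4 kg.
Tool frame: the origin (TCP) lies on the centre line of the jaws, within the pads' length; the fingertips stand 17 mm ahead of it and the grasp point (between the pads) lies 2 mm behind it (env.tips_ahead is the distance from the TCP to the fingertips, in m); z points along the fingers, y is the line along which they close (so a half turn about z gives the same grasp; the last joint's range is limited). The gripper opens to 85 mm and grips with 20 to 120 N. Pads are 22 mm wide; open, the fingers measure 114 mm over their backs; the gripper's body (76 mm by 85 mm) begins 54 mm behind the grasp point. The pads swing forward as they close: fully open they stand 13 mm farther back than shut.
Start: joints at [-1.265, 0.353, 1.633, -0, 1.155, -0.002], TCP at [0.189, -0.596, 0.226] pointing down, gripper open.
Joint ranges: [-2.63, 2.63], [-0.92, 2.1], [0.06, 2.66], [-1.3, 4.44], [0, 2.69], [-3.02, 3.02]. Speed limits (rad/s): [2.22, 2.22, 2.79, 3.14, 3.14, 3.14].

INTERFACE

Orientations are given as a unit quaternion [x, y, z, w].
In Python, from station import readout, imaging, hand_in, env gives the robot as it stands.
- The arm moves only by the tool arm_command, never from a script. Its argument "targets" is a list of rows, each a list of 3 entries, a list of its own where there are three numbers: the turn, a rotation vector about the tool's x, y, z in degrees, then the shift along the tool's x, y, z in mm, then the opening, from -1 (shut) to 1 (fully open). A call has exactly 10 rows; each row is the pose to reach, as a shift and turn from the pose commanded when the call began, along the tool's axes at that moment; what a row does not reach only later rows make up. A row lasts 1/12 s, in which the tool goes at most 41.7 mm and 7.16 degrees, less where a joint would pass 70% of its speed; a pose out of reach is approached as far as the arm can. A call with a gripper value outside its range is refused whole. The fingers move at their own pace and stop on an object; "grip_force" is the grip in N (left out, the last holds). Time passes only in rows, so rows that repeat a pose let the fingers close, or fill a call up. It gives the time, the measured TCP pose, the force, the opening and the grip force at its end, in the units of the state.
- readout.observe(): the state, without advancing time (a new reading comes with each control period).
- imaging.capture(name): name is "scene" or "top" or "wrist"; returns a dict with "frame" (384x512x3 uint8, red, green, blue), "range_z" (384x512 float32, m along the optical axis (not along the pixel's ray), 0 where there is no reading), "camera_matrix" (3x3 intrinsics, pixels), "dist_coeffs" ([k1, k2, p1, p2, k3] as OpenCV has them; the pictures are not rectified), "R" (3x3) and "t" (3): a world point X has camera coordinates R X + t; the wrist camera has in their place "mount" (4x4, takes a point from camera to tool coordinates, whose origin is the TCP and whose axes are the flange's). Camera axes: x right, y down, z forward; pixel columns grow to the right and rows downward; lengths in m; the calibration is good to about 2 mm. A picture is of the moment at which its call begins: read the wrist's pose just before it.
- hand_in(): hands the job in; it is judged then, once.
The state is a dict: "time": time; "joints": joint angles; "joint_vel": joint speeds; "tau": joint torques, N m; "eef_pos": TCP position; "eef_rot": TCP orientation; "wrist_force": force on the tool from outside, world axes, zero at the start; "torque": the same for the moment, N m; "width": finger opening in m; "grasp_force": force on a finger pad.
Only numpy, scipy, OpenCV 4.12 (cv2) and the standard library are available. Lean on these libraries where they do the work, as an engineer would, in place of code of your own. Each camera call takes 0.05 s, during which the arm holds its last target. There are 200 camera calls.

## Working session

There is one attempt and no reset: what is moved stays moved. The work goes in short steps, Python scripts to look and compute and a tool call to move; the robot and the scene stay as the last step left them, time stands still between calls to the robot, and variables do not carry over. Pictures are saved under pics/ and viewed, at most 10 in all, crops included, and the job is handed in when it is done.

Besides the shell and the picture viewer there is one more tool, called after "Call:" as name(argument=value, ...) on one line, values as JSON. arm_command: Moves the arm, as the interface text tells. Its arguments: {"type":"object","properties":{"targets":{"type":"array","items":{"type":"array"}},"grip_force":{"type":"number"}},"required":["targets"]}

```bash
mkdir -p pics; ls
cat > h.py <<'E'
import numpy as np, cv2
from station import readout, imaging, hand_in, env
from scipy.spatial.transform import Rotation as Ro
def snap(name,fn=None):
    s=readout.observe(); d=imaging.capture(name)
    if 'mount' in d:
        T=np.eye(4); T[:3,:3]=Ro.from_quat(s['eef_rot']).as_matrix(); T[:3,3]=s['eef_pos']
        M=T@np.array(d['mount']); d['R']=M[:3,:3].T; d['t']=-M[:3,:3].T@M[:3,3]
    if fn: cv2.imwrite('pics/'+fn,d['frame'][:,:,::-1])
    return d
def ray(d,uv):
    p=cv2.undistortPoints(np.array(uv,float).reshape(-1,1,2),np.array(d['camera_matrix'],float),np.array(d['dist_coeffs'],float)).reshape(-1,2)
    return np.c_[p,np.ones(len(p))]
def plane(d,uv,z):
    R=np.array(d['R']);t=np.array(d['t']); c=-R.T@t; r=ray(d,uv)@R
    return c+r*((z-c[2])/r[:,2])[:,None]
def cloud(d):
    Z=np.array(d['range_z']); v,u=np.mgrid[:Z.shape[0],:Z.shape[1]]
    r=ray(d,np.c_[u.ravel(),v.ravel()])*Z.reshape(-1,1)
    P=(r-np.array(d['t']))@np.array(d['R']); P[Z.ravel()==0]=np.nan
    return P.reshape(*Z.shape,3)
E
python3 - <<'E'
from h import *
a=snap('scene','scene.png');b=snap('top','top.png')
cv2.imwrite('pics/both.png',cv2.resize(np.hstack([a['frame'],b['frame']])[:,:,::-1],(800,300)))
np.set_printoptions(precision=3,suppress=True)
for d in (a,b): print(-np.array(d['R']).T@d['t'], d['R'])
s=readout.observe();print({k:np.round(v,3) for k,v in s.items()})
E
```

```text
pics
[ 1.507 -0.172  1.026] [[ 0.134  0.991  0.021]
 [ 0.673 -0.075 -0.735]
 [-0.727  0.113 -0.677]]
[ 0.435 -0.04   1.032] [[-0.03  -0.999 -0.026]
 [-0.996  0.032 -0.08 ]
 [ 0.08   0.024 -0.996]]
{'time': np.float64(0.1), 'joints': array([-1.265,  0.354,  1.634, -0.   ,  1.155, -0.002]), 'joint_vel': array([-0.001, -0.001, -0.001, -0.001,  0.   , -0.001]), 'tau': array([ -0.001, -60.636, -34.282,  -0.   ,   0.004,   0.   ]), 'eef_pos': array([ 0.189, -0.595,  0.226]), 'eef_rot': array([ 0.988,  0.153, -0.   , -0.001]), 'wrist_force': array([-0.142, -0.039, -0.078]), 'torque': array([-0.038, -0.014,  0.072]), 'grasp_force': np.float64(0.0), 'width': np.float64(0.085)}
```

View pics/top.png

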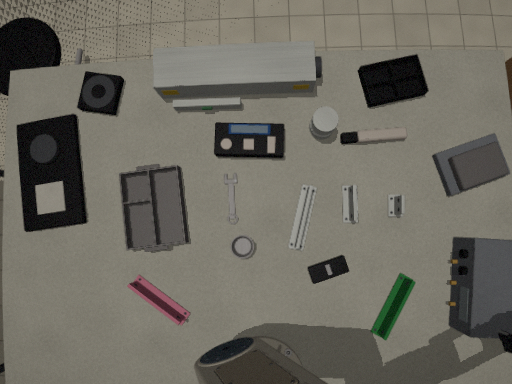

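View pics/scene.png

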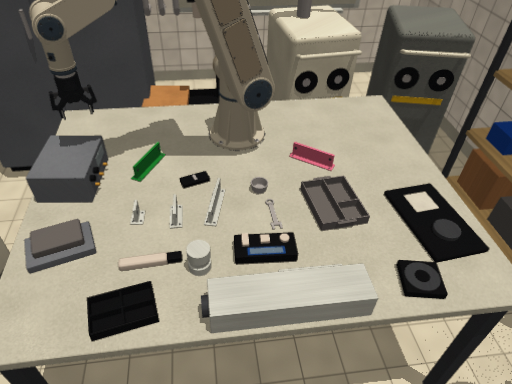

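Top picture: the long bracket is at (303,217), medium (350,203), short (396,205). Look-alikes are pink tee (158,299), green tee (393,306), level (207,104) and wrench (232,197). The three plain aluminium tees match the description. The tote is at (154,207) and the counter at (250,140), with keys at (227,144), (249,144) and (271,145). Next is a close crop to check, plus measurements.

```bash
cat > meas.py <<'E'
from h import *
np.set_printoptions(precision=4,suppress=True)
b=snap('top'); f=b['frame']; P=cloud(b); 
cv2.imwrite('pics/crop.png',cv2.resize(f[100:270,110:420,::-1],(800,440),interpolation=cv2.INTER_CUBIC))
def box(u0,v0,u1,v1,zl,zh):
    m=np.zeros(P.shape[:2],np.uint8); s=(slice(v0,v1),slice(u0,u1))
    m[s]=((P[s][...,2]>zl)&(P[s][...,2]<zh)); return m
for n,(u0,v0,u1,v1) in dict(long=(283,178,322,255),med=(337,178,365,228),short=(383,188,410,222)).items():
    m=box(u0,v0,u1,v1,.045,.085); X=P[m>0]; 
    c,sz,a=cv2.minAreaRect((X[:,:2]*1000).astype(np.float32)); 
    vt=np.linalg.svd(X[:,:2]-X[:,:2].mean(0))[2][0]
    print(n,len(X),c,sz,a,'pca yaw',np.degrees(np.arctan2(vt[1],vt[0])),'medz',np.median(X[:,2]),X.mean(0))
m=box(110,155,200,260,.026,.05)
X=P[m>0]; print('tote',len(X),np.median(X[:,2]),cv2.minAreaRect((X[:,:2]*1000).astype(np.float32)))
# dividers: rays fit later
hsv=cv2.cvtColor(f,cv2.COLOR_RGB2HSV)
m=((hsv[...,1]<60)&(hsv[...,2]>130)).astype(np.uint8); k=np.zeros_like(m); k[132:158,213:287]=m[132:158,213:287]
n,l,st,ce=cv2.connectedComponentsWithStats(k)
for i in range(1,n):
    if st[i,4]>15: print('key',ce[i],st[i],plane(b,[ce[i]],.05), np.nanmedian(P[l==i],axis=0))
m=box(205,115,295,165,.03,.047);X=P[m>0];print('counter',cv2.minAreaRect((X[:,:2]*1000).astype(np.float32)),np.median(X[:,2]))
X=P[225:240,260:280].reshape(-1,3);print('bench z',np.nanmedian(X,axis=0))
# tallest heights of bystanders
for n,bx in dict(wr=(222,170,242,225),cup=(228,232,260,262),meter=(308,100,342,140),hand=(338,122,410,150),dev=(305,253,352,285)).items():
    X=P[bx[1]:bx[3],bx[0]:bx[2]].reshape(-1,3);X=X[X[:,2]>.004];print(n,X.min(0),X.max(0))
E
python3 meas.py
```

```text
long 271 (461.5362243652344, -133.98269653320312) (10.959306716918945, 175.55564880371094) 75.11164855957031 pca yaw 165.01059762536303 medz 0.06444999823802701 [ 0.462  -0.1335  0.0635]
med 179 (496.66021728515625, -272.7046203613281) (11.639476776123047, 93.81259155273438) 88.33660888671875 pca yaw 178.86068713876625 medz 0.06415513408847016 [ 0.4965 -0.2712  0.0618]
short 110 (486.5321960449219, -406.929931640625) (12.667301177978516, 49.7541389465332) 89.75357818603516 pca yaw 177.79265783122813 medz 0.06276481479810411 [ 0.4862 -0.4049  0.0599]
tote 1140 0.03719315214813019 ((502.0760498046875, 298.3891906738281), (247.23658752441406, 174.86883544921875), 5.77763557434082)
key [270.8598 144.243 ] [268 137   7  16 107] [[ 0.6683 -0.049   0.05  ]] [ 0.6686 -0.0491  0.0499]
key [225.7284 143.4444] [221 139  10  10  81] [[0.6754 0.0788 0.05  ]] [0.675  0.0782 0.0498]
key [248.4082 143.5   ] [244 139  10  10  98] [[0.6727 0.0144 0.05  ]] [0.6726 0.0153 0.0503]
counter ((689.4136352539062, 13.262802124023438), (200.68052673339844, 96.53656005859375), 86.58235931396484) 0.04043241119160822
bench z [ 0.4211 -0.0363  0.0003]
wr [0.4473 0.0412 0.004 ] [0.6003 0.099  0.0124]
cup [ 0.3405 -0.005   0.004 ] [0.4217 0.0818 0.0388]
meter [ 0.6842 -0.2564  0.004 ] [ 0.8062 -0.1621  0.0962]
hand [ 0.6528 -0.4623  0.004 ] [ 0.7336 -0.2495  0.0356]
dev [ 0.2683 -0.2691  0.0041] [ 0.3563 -0.1364  0.0274]
```

View pics/crop.png

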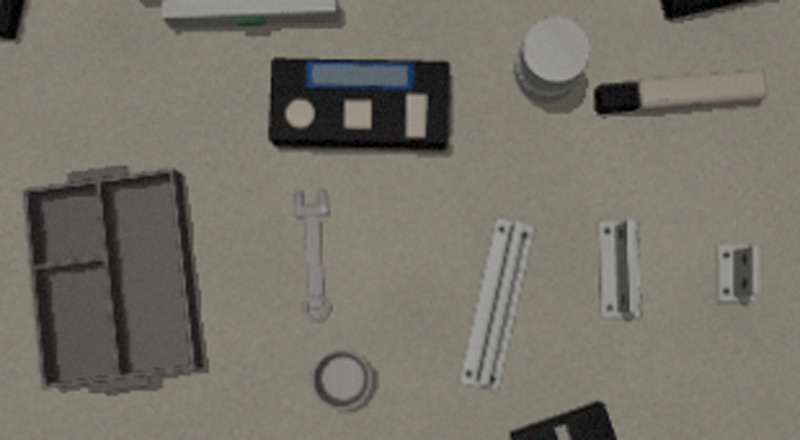

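The crop confirms plain tees at long (500,303), medium (620,268) and short (738,273), with both large bays clear. I approach the short one first and take a wrist look.

```bash
cat > go.py <<'E'
# usage: go.py x y z yaw [x y z yaw ...] in mm, deg: shift from current tool pose
import sys; from h import *
def go(w):
    s=readout.observe(); R=Ro.from_quat(s['eef_rot']); p=np.array(s['eef_pos'])*1000
    for x,y,z,a in w:
        T=Ro.from_euler('z',a,degrees=True)*Ro.from_euler('x',180,degrees=True)
        print((R.inv()*T).as_rotvec(degrees=True).round(1), R.inv().apply(np.array([x,y,z])-p).round(1))
        R,p=T,np.array([x,y,z])
if __name__=='__main__': go(np.array(sys.argv[1:],float).reshape(-1,4))
E
python3 go.py 486 -407 190 -2
```

```text
[-0.1  0.  19.6] [339.9 -89.5  35.9]
```

Call:
arm_command(targets=[[[0,0,3],[34,-9,4],1],[[0,0,6],[70,-18,8],1],[[0,0,9],[108,-28,12],1],[[0,0,12],[146,-38,16],1],[[0,0,14],[184,-48,20],1],[[0,0,16],[222,-58,24],1],[[0,0,18],[260,-68,28],1],[[0,0,19.6],[300,-79,32],1],[[0,0,19.6],[340,-89.5,36],1],[[0,0,19.6],[340,-89.5,36],1]], grip_force=40)

```text
time: 0.98
eef_pos: [0.4914, -0.4031, 0.1894]
eef_rot: [1.0, -0.015, 0.001, -0.001]
wrist_force: [-0.9, 0.9, -0.3]
width: 0.0856
grasp_force: 0.0
```

```bash
cat > wr.py <<'E'
from h import *; import sys
np.set_printoptions(precision=4,suppress=True)
d=snap('wrist',sys.argv[1]); P=cloud(d)
for zl,zh in ((.055,.075),(.057,.068)):
    m=((P[...,2]>zl)&(P[...,2]<zh)).astype(np.uint8)
    n,l,st,ce=cv2.connectedComponentsWithStats(m)
    for i in range(1,n):
        if st[i,4]>150:
            X=P[l==i]; vt=np.linalg.svd(X[:,:2]-X[:,:2].mean(0),full_matrices=False)[2][0]
            print(st[i],cv2.minAreaRect((X[:,:2]*1000).astype(np.float32)),'yaw',np.degrees(np.arctan(vt[1]/vt[0])),X.mean(0))
s=readout.observe();print(s['time'],np.array(s['eef_pos']),np.array(s['eef_rot']),s['wrist_force'])
E
python3 wr.py w1.png; python3 go.py 486 -407 55 -2
```

```text
[ 463    0   49  135 5207] ((572.2107543945312, -583.8031616210938), (98.94587707519531, 32.066532135009766), 14.760075569152832) yaw 14.14582975401129 [ 0.5771 -0.581   0.0594]
[  87  121   34  115 1949] ((494.78240966796875, -272.8997802734375), (11.362468719482422, 97.33007049560547), 89.08442687988281) yaw -0.8431044263376262 [ 0.4967 -0.2741  0.0634]
[257 154  14  63 750] ((485.9898986816406, -406.0737609863281), (9.992822647094727, 52.54222106933594), 86.79412078857422) yaw -3.300618541814116 [ 0.4875 -0.4061  0.0647]
[441 281  71  25 905] ((385.19683837890625, -599.505126953125), (17.020864486694336, 63.43478012084961), 11.30078125) yaw -87.70160558084638 [ 0.3848 -0.5921  0.065 ]
[ 465    0   47  135 4847] ((572.3831787109375, -585.249267578125), (97.93463134765625, 31.565664291381836), 16.805879592895508) yaw 14.106413779205159 [ 0.5774 -0.5817  0.0596]
[  87  121   33  115 1807] ((494.78240966796875, -272.8997802734375), (11.362468719482422, 97.33007049560547), 89.08442687988281) yaw -0.97344543042443 [ 0.4972 -0.2739  0.0639]
[257 155  14  62 741] ((485.9898986816406, -406.0737609863281), (9.992822647094727, 52.54222106933594), 86.79412078857422) yaw -3.3476455990879623 [ 0.4872 -0.4061  0.0648]
[443 282  69  20 508] ((385.5080261230469, -598.6198120117188), (15.76402759552002, 60.80127716064453), 10.918181419372559) yaw -88.08202681245909 [ 0.3848 -0.5928  0.0625]
1.0333 [ 0.4889 -0.4047  0.1895] [ 0.9999 -0.015  -0.0001 -0.0005] [-0.0831  0.0379 -0.2999]
[-0.1  0.   0.3] [ -2.8   2.5 134.5]
```

View pics/w1.png

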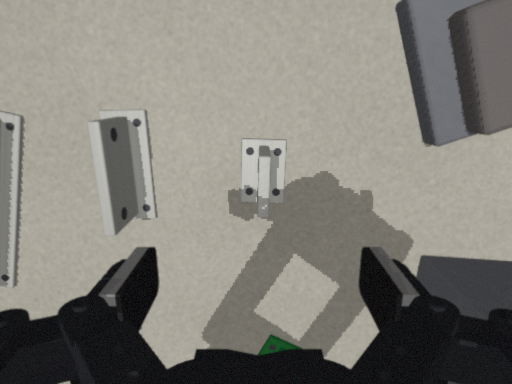

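The wrist picture shows the short tee at (264,172) with the medium at (124,170). The short is within 1 mm of where I aimed, with yaw -3.3°. I go down and grip.

Call:
arm_command(targets=[[[0,0,1],[0,-1,30],1],[[0,0,1],[0,-1,65],1],[[0,0,1],[0,-1,100],1],[[0,0,1],[0,-1,120],1],[[0,0,1],[0,-1,130],1],[[0,0,1],[0,-1,135],1],[[0,0,1],[0,-1,135],1],[[0,0,1],[0,-1,135],-1],[[0,0,1],[0,-1,135],-1],[[0,0,1],[0,-1,135],-1]], grip_force=40)

```text
time: 1.87
eef_pos: [0.487, -0.4071, 0.0569]
eef_rot: [1.0, -0.026, 0.001, 0.001]
wrist_force: [0.4, 0.4, 1.3]
width: 0.0515
grasp_force: 0.0
```

Call:
arm_command(targets=[[[0,0,0],[0,0,0],-1],[[0,0,0],[0,0,0],-1],[[0,0,0],[0,0,0],-1],[[0,0,0],[0,0,0],-1],[[0,0,0],[0,0,-3],-1],[[0,0,0],[0,0,-15],-1],[[0,0,0],[0,0,-35],-1],[[0,0,0],[0,0,-60],-1],[[0,0,0],[0,0,-80],-1],[[0,0,0],[0,0,-90],-1]])

```text
time: 2.7
eef_pos: [0.4874, -0.4071, 0.1489]
eef_rot: [1.0, -0.026, 0.001, 0.001]
wrist_force: [0.3, -0.1, -1.3]
width: 0.0081
grasp_force: 39.9
```

```bash
python3 go.py 564 347 145 5.8 564 347 60 5.8;  python3 wr.py w2.png
```

```text
[ 0.1 -0.2 -8.8] [  37.6 -757.1    2.4]
[0. 0. 0.] [ 0. -0. 85.]
[ 490    0   22  119 1318] ((569.12744140625, -574.62451171875), (77.21971130371094, 10.195247650146484), 18.092205047607422) yaw 14.938128625709767 [ 0.5793 -0.5696  0.0579]
[  48  124   46  133 2766] ((494.7956237792969, -272.9808044433594), (11.535648345947266, 97.1424560546875), 89.0042724609375) yaw -0.9573418683823461 [ 0.4982 -0.2746  0.0633]
[ 462  298   50   47 1158] ((378.38983154296875, -579.305908203125), (23.56446075439453, 47.36528778076172), 42.90813446044922) yaw -39.04885336441991 [ 0.3792 -0.5773  0.0648]
[495   0  17 106 896] ((572.3815307617188, -571.6068725585938), (67.00039672851562, 8.947680473327637), 13.070372581481934) yaw 14.432809491073886 [ 0.5829 -0.5693  0.0587]
[  48  124   45  133 2565] ((494.7965087890625, -272.9295959472656), (11.433196067810059, 97.1424560546875), 89.0042724609375) yaw -0.9531434644058955 [ 0.4981 -0.2744  0.0638]
[464 300  48  43 643] ((378.41162109375, -578.2528686523438), (21.896839141845703, 45.71699905395508), 44.216182708740234) yaw -39.9066417588647 [ 0.3792 -0.5777  0.0626]
2.75 [ 0.4878 -0.4075  0.1497] [ 0.9997 -0.0258  0.0021  0.0016] [ 0.5054 -1.0648 -0.0912]
```

Call:
arm_command(targets=[[[0,0,0],[0,-15,0],-1],[[0,0,0],[1,-40,0],-1],[[0,0,-1],[3,-75,0],-1],[[0,0,-1],[5,-113,0],-1],[[0,0,-2],[7,-152,0],-1],[[0,0,-3],[9,-191,0],-1],[[0,0,-4],[11,-230,0],-1],[[0,0,-4],[13,-269,0],-1],[[0,0,-4],[15,-308,0],-1],[[0,0,-4],[17,-347,0],-1]])

```text
time: 3.58
eef_pos: [0.5197, -0.0582, 0.1442]
eef_rot: [1.0, 0.009, -0.001, -0.0]
wrist_force: [-0.1, 0.0, -1.9]
width: 0.0085
grasp_force: 39.9
```

```bash
python3 go.py 564 347 145 5.8; python3 -c "
from h import *
s=readout.observe();print(s['eef_pos'],s['width'],s['grasp_force'])"
```

```text
[-0.   0.1 -4.8] [  51.6 -404.3   -0.7]
[ 0.519703   -0.05815054  0.14424439] 0.008508736980923776 39.913288950920105
```

Call:
arm_command(targets=[[[0,0,-1],[5,-38,0],-1],[[0,0,-1],[10,-78,0],-1],[[0,0,-2],[15,-118,0],-1],[[0,0,-3],[20,-158,0],-1],[[0,0,-4],[25,-198,0],-1],[[0,0,-4.8],[30,-238,0],-1],[[0,0,-4.8],[35,-278,0],-1],[[0,0,-4.8],[40,-318,0],-1],[[0,0,-4.8],[45,-355,0],-1],[[0,0,-4.8],[48,-383,0],-1]])

```text
time: 4.42
eef_pos: [0.5608, 0.3263, 0.1439]
eef_rot: [0.999, 0.052, -0.001, 0.0]
wrist_force: [-0.4, 0.3, -1.3]
width: 0.0084
grasp_force: 39.9
```

```bash
cat > tote.py <<'E'
from h import *; import sys
np.set_printoptions(precision=4,suppress=True)
d=snap('wrist',sys.argv[1]); P=cloud(d)
s=readout.observe();print(s['time'],np.array(s['eef_pos']),s['width'],s['grasp_force'])
E
python3 tote.py t1.png; python3 go.py 564 347 145 5.8 564 347 60 5.8
```

```text
4.4667 [0.5614 0.3304 0.1441] 0.00832209506604083 39.9262136220932
[-0.1  0.   0.2] [  4.3 -16.2  -0.8]
[0. 0. 0.] [ 0. -0. 85.]
```

View pics/t1.png

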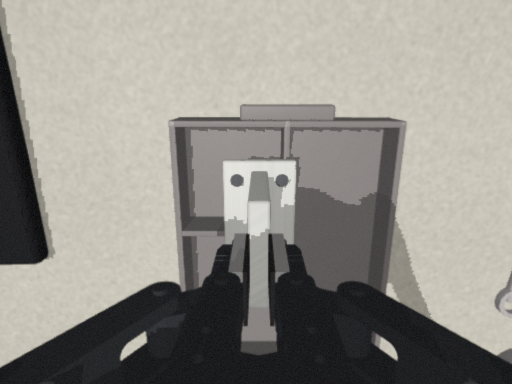

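Wrist picture: the short bracket is held rib-up, with the tote's far corners at about (173,121) and (401,121) and the divider top at (288,122). I check the tote's pose from these.

Run:
```python
from h import *
np.set_printoptions(precision=4,suppress=True)
d=snap('wrist');P=cloud(d)
q=plane(d,[(173,120),(401,120),(288,122)],.038);print(q[:,:2])
# wall-top points
m=((P[...,2]>.030)&(P[...,2]<.044)&(P[...,0]>.35)&(P[...,0]<.75)&(P[...,1]>.15)&(P[...,1]<.45))
X=P[m];print(cv2.minAreaRect((X[:,:2]*1000).astype(np.float32)),m.sum())
a,b=q[0,:2],q[1,:2]; y=(a-b)/np.linalg.norm(a-b); x=np.array([y[1],-y[0]]); c=(a+b)/2-x*.1125
print('yaw',np.degrees(np.arctan2(x[1],x[0])),'c',c,'L',np.linalg.norm(a-b))
for n,(u,v) in dict(long=(0,-.0425),med=(-.0435,.0425),short=(.0665,.0425)).items(): print(n,c+u*x+v*y)
s=readout.observe();print(s['eef_pos'])
```

```text
[[0.6049 0.399 ]
 [0.6222 0.2334]
 [0.6123 0.3151]]
((518.47216796875, 301.6089782714844), (212.35806274414062, 175.56134033203125), 5.692129135131836) 6956
yaw 5.9698524889428795 c [0.5017 0.3045] L 0.16644749715516005
long [0.5061 0.2622]
med [0.454  0.3423]
short [0.5634 0.3537]
[0.561  0.3274 0.1439]
```

Call:
arm_command(targets=[[[0,0,0],[3,-10,0],-1],[[0,0,0],[5,-20,0],-1],[[0,0,0],[5,-20,10],-1],[[0,0,0],[5,-20,25],-1],[[0,0,0],[5,-20,42],-1],[[0,0,0],[5,-20,58],-1],[[0,0,0],[5,-20,70],-1],[[0,0,0],[5,-20,77],-1],[[0,0,0],[5,-20,80],-1],[[0,0,0],[5,-20,81],-1]])

```text
time: 5.35
eef_pos: [0.5651, 0.3431, 0.0638]
eef_rot: [0.999, 0.051, -0.0, 0.0]
wrist_force: [0.9, 0.9, -1.4]
width: 0.0082
grasp_force: 39.9
```

Call:
arm_command(targets=[[[0,0,0],[0,0,0],-1],[[0,0,0],[0,0,1],-1],[[0,0,0],[0,0,1],-1],[[0,0,0],[0,0,2],-1],[[0,0,0],[0,0,2],-1],[[0,0,0],[0,0,3],-1],[[0,0,0],[0,0,3],-1],[[0,0,0],[0,0,3],-1],[[0,0,0],[0,0,3],-1],[[0,0,0],[0,0,3],-1]])

```text
time: 6.18
eef_pos: [0.5652, 0.3436, 0.0614]
eef_rot: [0.999, 0.051, -0.0, -0.0]
wrist_force: [0.1, 0.3, -0.8]
width: 0.0084
grasp_force: 39.9
```

Call:
arm_command(targets=[[[0,0,0],[0,-3,1],-1],[[0,0,0],[0,-3,1.5],-1],[[0,0,0],[0,-3,1.5],-1],[[0,0,0],[0,-3,1.5],-0.5],[[0,0,0],[0,-3,1.5],0],[[0,0,0],[0,-3,1.5],0],[[0,0,0],[0,-3,1.5],0],[[0,0,0],[0,-3,-10],0],[[0,0,0],[0,-3,-40],0],[[0,0,0],[0,-3,-80],0.5]])

```text
time: 7.02
eef_pos: [0.563, 0.3454, 0.1398]
eef_rot: [0.999, 0.051, -0.003, 0.001]
wrist_force: [-0.2, -0.1, 0.6]
width: 0.0532
grasp_force: 0.0
```

```bash
python3 go.py 496 -273.5 150 -1; python3 tote.py t2.png
```

```text
[0.2 0.3 6.8] [-129.6  608.9   -8. ]
7.0667 [0.5676 0.3483 0.1503] 0.06080762728386795 0.0
```

View pics/t2.png

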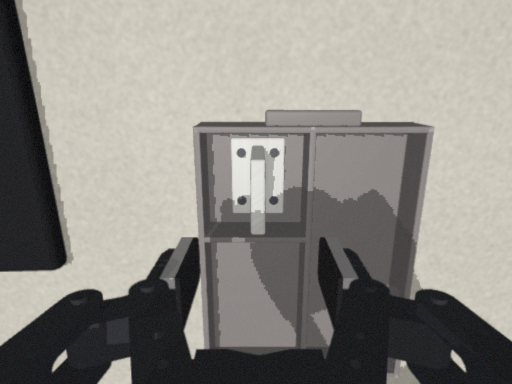

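The picture shows the short bracket standing flat in the short bay, with its foot plate at (258,176) clear of all walls. Next is the medium.

Call:
arm_command(targets=[[[0,0,1],[-8,38,0],1],[[0,0,2],[-17,78,0],1],[[0,0,3],[-26,118,0],1],[[0,0,4],[-34,158,0],1],[[0,0,5],[-42,198,0],1],[[0,0,6],[-51,238,0],1],[[0,0,6.8],[-59,278,0],1],[[0,0,6.8],[-68,318,0],1],[[0,0,6.8],[-76,358,0],1],[[0,0,6.8],[-85,398,0],1]])

```text
time: 7.9
eef_pos: [0.5208, -0.0599, 0.1424]
eef_rot: [1.0, -0.008, 0.001, 0.0]
wrist_force: [0.2, -0.6, 0.1]
width: 0.0858
grasp_force: 0.0
```

Call:
arm_command(targets=[[[0,0,0],[-4,39,0],1],[[0,0,0],[-7,78,0],1],[[0,0,0],[-11,117,0],1],[[0,0,0],[-15,156,0],1],[[0,0,0],[-18,185,0],1],[[0,0,0],[-20,206,0],1],[[0,0,0],[-20,213,0],1],[[0,0,0],[-20,213,0],1],[[0,0,0],[-20,213,0],1],[[0,0,0],[-20,213,0],1]])

```text
time: 8.73
eef_pos: [0.4973, -0.2695, 0.1415]
eef_rot: [1.0, -0.008, -0.0, -0.0]
wrist_force: [1.4, 0.1, 0.9]
width: 0.0852
grasp_force: 0.0
```

```bash
python3 wr.py w3.png; python3 go.py 496 -273.5 55 -1
```

```text
[  57  127   41  186 3549] ((476.8638000488281, -137.23631286621094), (11.220682144165039, 143.27801513671875), 74.94904327392578) yaw -14.876646819568704 [ 0.4859 -0.1407  0.0635]
[ 257  129   16  136 2000] ((494.8961486816406, -272.6076965332031), (9.983176231384277, 97.62183380126953), 89.04304504394531) yaw -0.988830752647503 [ 0.4982 -0.2725  0.0648]
[  57  127   39  186 3345] ((476.8638000488281, -137.23631286621094), (11.220682144165039, 143.27801513671875), 74.94904327392578) yaw -14.905952787893993 [ 0.4859 -0.1405  0.064 ]
[ 257  129   16  136 1996] ((494.8961486816406, -272.6076965332031), (9.983176231384277, 97.62183380126953), 89.04304504394531) yaw -0.9690812776864929 [ 0.4981 -0.2724  0.0648]
8.7833 [ 0.4974 -0.2693  0.1415] [ 1.     -0.0078 -0.     -0.0002] [-0.3059 -0.5233 -0.5547]
[-0.   0.   0.1] [-1.4  4.2 86.5]
```

Call:
arm_command(targets=[[[0,0,0],[-2.5,3.3,15],1],[[0,0,0],[-2.5,3.3,40],1],[[0,0,0],[-2.5,3.3,65],1],[[0,0,0],[-2.5,3.3,80],1],[[0,0,0],[-2.5,3.3,86],1],[[0,0,0],[-2.5,3.3,86.5],1],[[0,0,0],[-2.5,3.3,86.5],-1],[[0,0,0],[-2.5,3.3,86.5],-1],[[0,0,0],[-2.5,3.3,86.5],-1],[[0,0,0],[-2.5,3.3,86.5],-1]])

```text
time: 9.62
eef_pos: [0.4953, -0.2742, 0.0559]
eef_rot: [1.0, -0.008, 0.001, 0.0]
wrist_force: [0.2, -0.4, -0.3]
width: 0.0386
grasp_force: 0.0
```

Call:
arm_command(targets=[[[0,0,0],[0,0,0],-1],[[0,0,0],[0,0,0],-1],[[0,0,0],[0,0,0],-1],[[0,0,0],[0,0,0],-1],[[0,0,0],[0,0,-3],-1],[[0,0,0],[0,0,-15],-1],[[0,0,0],[0,0,-35],-1],[[0,0,0],[0,0,-60],-1],[[0,0,0],[0,0,-80],-1],[[0,0,0],[0,0,-90],-1]])

```text
time: 10.45
eef_pos: [0.4957, -0.2746, 0.148]
eef_rot: [1.0, -0.008, 0.001, 0.001]
wrist_force: [0.9, 0.1, -1.8]
width: 0.0083
grasp_force: 39.4
```

```bash
python3 go.py 454.5 337.5 145 5.8
```

```text
[ 0.1 -0.2 -6.8] [ -51.5 -611.4    1.8]
```

Call:
arm_command(targets=[[[0,0,0],[-1,-15,0],-1],[[0,0,0],[-3,-40,0],-1],[[0,0,-1],[-6,-75,0],-1],[[0,0,-2],[-9,-113,0],-1],[[0,0,-3],[-13,-152,0],-1],[[0,0,-4],[-16,-191,0],-1],[[0,0,-5],[-19,-230,0],-1],[[0,0,-6],[-22,-269,0],-1],[[0,0,-6.8],[-26,-308,0],-1],[[0,0,-6.8],[-29,-347,0],-1]])

```text
time: 11.28
eef_pos: [0.4697, 0.0756, 0.1442]
eef_rot: [0.999, 0.051, -0.001, 0.0]
wrist_force: [0.2, -0.5, -2.4]
width: 0.0084
grasp_force: 39.4
```

Call:
arm_command(targets=[[[0,0,0],[1,-39,0],-1],[[0,0,0],[2,-78,0],-1],[[0,0,0],[3,-117,0],-1],[[0,0,0],[5,-156,0],-1],[[0,0,0],[6,-193,0],-1],[[0,0,0],[7,-225,0],-1],[[0,0,0],[8,-250,0],-1],[[0,0,0],[8,-264,0],-1],[[0,0,0],[8,-264,0],-1],[[0,0,0],[8,-264,0],-1]])

```text
time: 12.12
eef_pos: [0.4516, 0.3368, 0.1441]
eef_rot: [0.999, 0.052, -0.001, 0.001]
wrist_force: [-0.4, -1.1, -1.8]
width: 0.0085
grasp_force: 39.4
```

```bash
python3 go.py 454.5 337.5 60 5.8
```

```text
[0.1 0.1 0.1] [ 3.1 -0.5 84. ]
```

Call:
arm_command(targets=[[[0,0,0],[3,0,5],-1],[[0,0,0],[3,0,15],-1],[[0,0,0],[3,0,30],-1],[[0,0,0],[3,0,45],-1],[[0,0,0],[3,0,60],-1],[[0,0,0],[3,0,70],-1],[[0,0,0],[3,0,77],-1],[[0,0,0],[3,0,80],-1],[[0,0,0],[3,0,82],-1],[[0,0,0],[3,0,82],-1]])

```text
time: 12.95
eef_pos: [0.4558, 0.3372, 0.0629]
eef_rot: [0.999, 0.051, 0.0, -0.0]
wrist_force: [-0.3, -0.9, -2.3]
width: 0.0087
grasp_force: 39.4
```

Call:
arm_command(targets=[[[0,0,0],[0,0,0],-1],[[0,0,0],[0,0,0.5],-1],[[0,0,0],[0,0,1],-1],[[0,0,0],[0,0,1.5],-1],[[0,0,0],[0,0,2],-1],[[0,0,0],[0,0,2],-1],[[0,0,0],[0,0,2],-1],[[0,0,0],[0,0,2],-1],[[0,0,0],[0,0,2],-1],[[0,0,0],[0,0,2],-1]])

```text
time: 13.78
eef_pos: [0.4556, 0.3372, 0.0609]
eef_rot: [0.999, 0.051, -0.0, 0.0]
wrist_force: [-0.3, 0.0, -2.2]
width: 0.0085
grasp_force: 39.4
```

Not yet touching (the wrist still carries the full 2.2 N), so I lower another 1.5 mm and release.

Call:
arm_command(targets=[[[0,0,0],[0,0,0.5],-1],[[0,0,0],[0,0,1],-1],[[0,0,0],[0,0,1.5],-1],[[0,0,0],[0,0,1.5],-0.5],[[0,0,0],[0,0,1.5],0],[[0,0,0],[0,0,1.5],0],[[0,0,0],[0,0,1.5],0],[[0,0,0],[0,0,-10],0],[[0,0,0],[0,0,-40],0],[[0,0,0],[0,0,-80],0.5]])

```text
time: 14.62
eef_pos: [0.4539, 0.3359, 0.1399]
eef_rot: [0.999, 0.051, -0.002, 0.002]
wrist_force: [0.9, 0.3, -0.3]
width: 0.0536
grasp_force: 0.0
```

```bash
python3 go.py 461 -134 150 -15; python3 tote.py t3.png
```

```text
[ 0.2  0.2 20.8] [-40.8 468.2  -8.6]
14.6667 [0.4581 0.339  0.1492] 0.06052129727083606 0.0
```

View pics/t3.png

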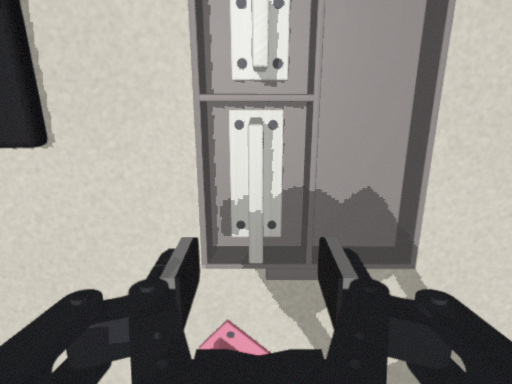

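The medium stands flat in the medium bay with its foot plate at (256,174), and the short in its bay is undisturbed. Next is the long one.

Call:
arm_command(targets=[[[0,0,2],[-4,38,0],1],[[0,0,5],[-7,78,0],1],[[0,0,8],[-10,118,0],1],[[0,0,11],[-14,158,0],1],[[0,0,14],[-17,198,0],1],[[0,0,17],[-21,238,0],1],[[0,0,19],[-24,278,0],1],[[0,0,20.8],[-28,318,0],1],[[0,0,20.8],[-31,358,0],1],[[0,0,20.8],[-35,395,0],1]])

```text
time: 15.5
eef_pos: [0.4612, -0.0615, 0.1419]
eef_rot: [0.991, -0.13, 0.001, 0.0]
wrist_force: [0.4, 0.0, 0.1]
width: 0.0853
grasp_force: 0.0
```

```bash
python3 wr.py w4.png; python3 go.py 461 -134 145 -15
```

```text
[ 342   30   39  259 4729] ((460.1868591308594, -131.90267944335938), (11.040349960327148, 177.24525451660156), 75.239501953125) yaw -14.855021031818211 [ 0.4704 -0.1334  0.0638]
[ 342   30   39  259 4531] ((460.1868591308594, -131.90267944335938), (11.040349960327148, 177.24525451660156), 75.239501953125) yaw -14.857265423037786 [ 0.4704 -0.1335  0.0642]
15.55 [ 0.4613 -0.0665  0.1419] [ 0.9914 -0.1308  0.0011  0.0013] [ 0.8124 -2.9051  0.4624]
[ 0.1 -0.1 -0. ] [17.3 65.3 -2.9]
```

Call:
arm_command(targets=[[[0,0,0],[6,25,0],1],[[0,0,0],[11,45,0],1],[[0,0,0],[15,60,0],1],[[0,0,0],[16,65,10],1],[[0,0,0],[16,65,25],1],[[0,0,0],[16,65,40],1],[[0,0,0],[16,65,45],1],[[0,0,0],[16,65,45],1],[[0,0,0],[16,65,45],1],[[0,0,0],[16,65,45],1]])

```text
time: 16.38
eef_pos: [0.4601, -0.126, 0.0964]
eef_rot: [0.992, -0.13, 0.0, 0.0]
wrist_force: [0.1, -0.3, 0.4]
width: 0.0854
grasp_force: 0.0
```

```bash
python3 go.py 460.3 -132.5 55 -14.9
```

```text
[-0. -0. -0.] [ 1.8  6.3 41.4]
```

Call:
arm_command(targets=[[[0,0,0],[1.8,6.3,10],1],[[0,0,0],[1.8,6.3,22],1],[[0,0,0],[1.8,6.3,34],1],[[0,0,0],[1.8,6.3,41],1],[[0,0,0],[1.8,6.3,41.5],1],[[0,0,0],[1.8,6.3,41.5],1],[[0,0,0],[1.8,6.3,41.5],-1],[[0,0,0],[1.8,6.3,41.5],-1],[[0,0,0],[1.8,6.3,41.5],-1],[[0,0,0],[1.8,6.3,41.5],-1]], grip_force=60)

```text
time: 17.22
eef_pos: [0.4601, -0.1328, 0.0548]
eef_rot: [0.991, -0.13, 0.0, 0.0]
wrist_force: [-0.3, 0.3, 0.2]
width: 0.0386
grasp_force: 0.0
```

Call:
arm_command(targets=[[[0,0,0],[0,0,0],-1],[[0,0,0],[0,0,0],-1],[[0,0,0],[0,0,0],-1],[[0,0,0],[0,0,0],-1],[[0,0,0],[0,0,-3],-1],[[0,0,0],[0,0,-15],-1],[[0,0,0],[0,0,-35],-1],[[0,0,0],[0,0,-60],-1],[[0,0,0],[0,0,-80],-1],[[0,0,0],[0,0,-90],-1]])

```text
time: 18.05
eef_pos: [0.4604, -0.133, 0.1464]
eef_rot: [0.991, -0.13, 0.001, 0.0]
wrist_force: [0.8, 1.0, -4.2]
width: 0.0077
grasp_force: 58.9
```

```bash
python3 go.py 506.5 256.7 145 5.8
```

```text
[  0.   -0.1 -20.8] [ -56.1 -388.4    1.3]
```

Call:
arm_command(targets=[[[0,0,-1],[-2,-15,0],-1],[[0,0,-3],[-6,-42,0],-1],[[0,0,-6],[-11,-78,0],-1],[[0,0,-9],[-17,-116,0],-1],[[0,0,-12],[-22,-154,0],-1],[[0,0,-15],[-28,-192,0],-1],[[0,0,-18],[-33,-230,0],-1],[[0,0,-20.8],[-39,-268,0],-1],[[0,0,-20.8],[-44,-306,0],-1],[[0,0,-20.8],[-49,-340,0],-1]])

```text
time: 18.88
eef_pos: [0.4996, 0.2106, 0.1437]
eef_rot: [0.999, 0.051, -0.0, 0.0]
wrist_force: [0.4, -0.2, -3.4]
width: 0.0073
grasp_force: 58.9
```

Call:
arm_command(targets=[[[0,0,0],[3,-25,0],-1],[[0,0,0],[5,-40,0],-1],[[0,0,0],[8,-48,0],-1],[[0,0,0],[10,-48,0],-1],[[0,0,0],[10,-48,0],-1],[[0,0,0],[10,-48,0],-1],[[0,0,0],[10,-48,0],-1],[[0,0,0],[10,-48,0],-1],[[0,0,0],[10,-48,0],-1],[[0,0,0],[10,-48,0],-1]])

```text
time: 19.72
eef_pos: [0.5054, 0.2566, 0.1445]
eef_rot: [0.999, 0.051, 0.0, -0.0]
wrist_force: [-0.3, 0.3, -3.4]
width: 0.0079
grasp_force: 58.9
```

```bash
python3 go.py 506.5 256.7 60 5.8; python3 tote.py t4.png
```

```text
[-0. -0. -0.] [ 1.1  0.  84.5]
19.7667 [0.5053 0.2568 0.1445] 0.007776788836961463 58.90174627304077
```

View pics/t4.png

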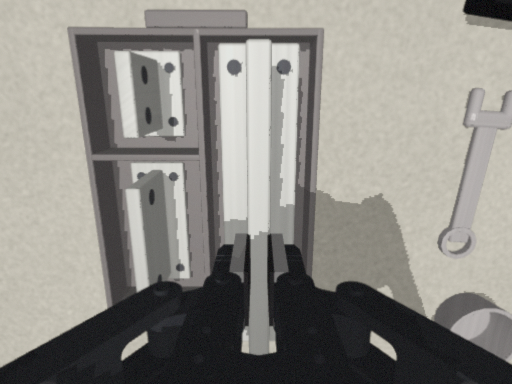

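Picture: the long bracket is held over the long bay, aligned at (258,140), with the other two standing. I lower it.

Call:
arm_command(targets=[[[0,0,0],[1,0,5],-1],[[0,0,0],[1,0,15],-1],[[0,0,0],[1,0,30],-1],[[0,0,0],[1,0,45],-1],[[0,0,0],[1,0,60],-1],[[0,0,0],[1,0,70],-1],[[0,0,0],[1,0,77],-1],[[0,0,0],[1,0,80],-1],[[0,0,0],[1,0,82],-1],[[0,0,0],[1,0,82],-1]])

```text
time: 20.6
eef_pos: [0.5064, 0.2573, 0.0623]
eef_rot: [0.999, 0.051, 0.0, -0.0]
wrist_force: [-1.0, -0.4, -3.6]
width: 0.0074
grasp_force: 58.9
```

Call:
arm_command(targets=[[[0,0,0],[0,0,0],-1],[[0,0,0],[0,0,0.5],-1],[[0,0,0],[0,0,1],-1],[[0,0,0],[0,0,1.5],-1],[[0,0,0],[0,0,2],-1],[[0,0,0],[0,0,2.5],-1],[[0,0,0],[0,0,2.5],-1],[[0,0,0],[0,0,2.5],-1],[[0,0,0],[0,0,2.5],-1],[[0,0,0],[0,0,2.5],-1]])

```text
time: 21.43
eef_pos: [0.5063, 0.2572, 0.0599]
eef_rot: [0.999, 0.051, -0.0, -0.0]
wrist_force: [0.0, -0.3, -3.5]
width: 0.0075
grasp_force: 58.9
```

Still carrying the weight, so a little lower, then release.

Call:
arm_command(targets=[[[0,0,0],[0,0,0.5],-1],[[0,0,0],[0,0,1],-1],[[0,0,0],[0,0,1.5],-1],[[0,0,0],[0,0,1.5],-0.5],[[0,0,0],[0,0,1.5],0],[[0,0,0],[0,0,1.5],0],[[0,0,0],[0,0,1.5],0],[[0,0,0],[0,0,-10],0],[[0,0,0],[0,0,-40],0],[[0,0,0],[0,0,-80],0]])

```text
time: 22.27
eef_pos: [0.5044, 0.2563, 0.1389]
eef_rot: [0.999, 0.051, -0.003, 0.001]
wrist_force: [0.5, 0.4, 0.3]
width: 0.0429
grasp_force: 0.0
```

```bash
sed -i 's/$//' meas.py; python3 go.py 674 78.5 130 -4
python3 - <<'E'
from h import *
np.set_printoptions(precision=3,suppress=True)
snap('wrist','t5.png'); s=readout.observe()
b=snap('top'); P=cloud(b)
c=np.array([.502,.2992]);a=np.radians(5.8);x=np.array([np.cos(a),np.sin(a)]);y=np.array([-x[1],x[0]])
X=P[100:300,90:220].reshape(-1,3); X=X[(X[:,2]>.058)&(X[:,2]<.085)]
q=np.c_[(X[:,:2]-c)@x,(X[:,:2]-c)@y,X[:,2]]
for n,(u,v) in dict(long=(0,-.0425),med=(-.0435,.0425),short=(.0665,.0425)).items():
    m=(abs(q[:,1]-v)<.035)&(abs(q[:,0]-u)<(.107 if n=='long' else .06 if n=='med' else .04)); print(n,m.sum(),q[m].min(0)-[u,v,0],q[m].max(0)-[u,v,0])
print(s['time'],s['eef_pos'],s['width'])
E
```

```text
[0.1 0.3 9.8] [150.7 194.1   8.5]
long 225 [-0.086 -0.005  0.058] [0.09  0.007 0.075]
med 2 [ 0.028 -0.005  0.059] [ 0.03  -0.004  0.061]
short 9 [ 0.02  -0.007  0.061] [0.027 0.001 0.072]
22.3167 [0.509 0.259 0.148] 0.042666531383617666
```

View pics/t5.png

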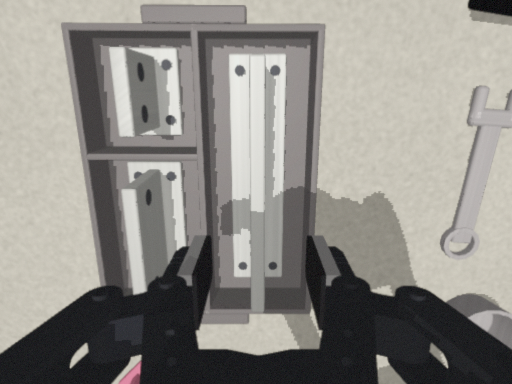

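All three brackets stand flat in their bays: long at (257,165), short at (147,90) and medium at (156,220). Now the keys, with the jaws shut.

Call:
arm_command(targets=[[[0,0,1],[12,15,0],-1],[[0,0,2],[34,45,0],-1],[[0,0,4],[58,75,0],-1],[[0,0,6],[81,105,0],-1],[[0,0,8],[104,135,0],-1],[[0,0,9.2],[127,165,0],-1],[[0,0,9.2],[142,185,0],-1],[[0,0,9.2],[150,194.5,0],-1],[[0,0,9.2],[150,194.5,0],-1],[[0,0,9.2],[150,194.5,0],-1]])

```text
time: 23.2
eef_pos: [0.6748, 0.079, 0.1396]
eef_rot: [1.0, -0.03, -0.0, -0.0]
wrist_force: [-0.5, 0.2, 0.7]
width: -0.0001
grasp_force: 0.0
```

```bash
python3 - <<'E'
from h import *
np.set_printoptions(precision=4,suppress=True)
d=snap('wrist','k1.png');P=cloud(d);f=cv2.cvtColor(d['frame'],cv2.COLOR_RGB2HSV)
m=((f[...,1]<70)&(f[...,2]>130)&(abs(P[...,2]-.05)<.006)).astype(np.uint8)
n,l,st,ce=cv2.connectedComponentsWithStats(m)
for i in range(1,n):
    if st[i,4]>100: print(st[i],np.median(P[l==i],axis=0),cv2.minAreaRect((P[l==i][:,:2]*1000).astype(np.float32)))
s=readout.observe();print(s['eef_pos'],s['width'],env.tips_ahead)
E
python3 go.py 675 78.5 70 -3.4
```

```text
[ 415  158   41   65 2097] [ 0.6696 -0.0469  0.0498] ((667.5711669921875, -47.75349044799805), (22.836103439331055, 47.866676330566406), 86.94386291503906)
[ 238  170   42   43 1416] [0.6759 0.0798 0.0499] ((674.953125, 79.76091003417969), (30.072784423828125, 31.36333465576172), 87.10791015625)
[ 325  170   44   42 1713] [0.6723 0.0164 0.0499] ((671.3135375976562, 15.926152229309082), (30.320589065551758, 30.28427505493164), 87.51160430908203)
[0.6744 0.0797 0.1397] -0.00012522569730114485 0.017
[-0.   0.1  0. ] [ 0.8  1.2 69.7]
```

View pics/k1.png

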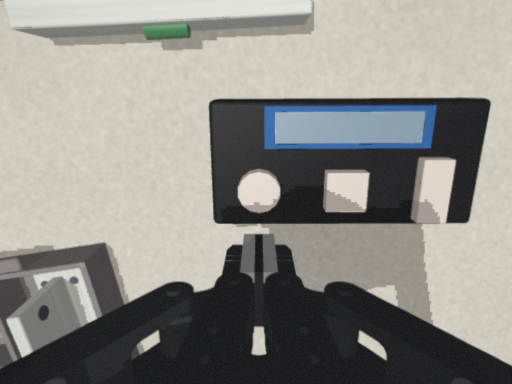

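The keys show at round (259,191), square (346,191) and bar (434,190). The tool is right over the round key. I press.

Call:
arm_command(targets=[[[0,0,0],[0.5,0,12],-1],[[0,0,0],[0.5,0,30],-1],[[0,0,0],[0.5,0,48],-1],[[0,0,0],[0.5,0,60],-1],[[0,0,0],[0.5,0,67],-1],[[0,0,0],[0.5,0,70],-1],[[0,0,0],[0.5,0,72],-1],[[0,0,0],[0.5,0,74],-1],[[0,0,0],[0.5,0,76],-1],[[0,0,0],[0.5,0,76],-1]])

```text
time: 24.08
eef_pos: [0.676, 0.079, 0.0642]
eef_rot: [1.0, -0.029, 0.0, -0.0]
wrist_force: [0.2, 0.5, -0.2]
width: 0.0002
grasp_force: 0.0
```

Call:
arm_command(targets=[[[0,0,0],[0,0,0.5],-1],[[0,0,0],[0,0,1],-1],[[0,0,0],[0,0,1.5],-1],[[0,0,0],[0,0,2],-1],[[0,0,0],[0,0,2.5],-1],[[0,0,0],[0,0,3],-1],[[0,0,0],[0,0,3.5],-1],[[0,0,0],[0,0,4],-1],[[0,0,0],[0,0,4],-1],[[0,0,0],[0,0,4],-1]])

```text
time: 24.92
eef_pos: [0.6757, 0.079, 0.0598]
eef_rot: [1.0, -0.029, -0.0, 0.0]
wrist_force: [0.9, -0.5, 0.8]
width: 0.0
grasp_force: 0.0
```

Call:
arm_command(targets=[[[0,0,0],[0,0,0.5],-1],[[0,0,0],[0,0,1],-1],[[0,0,0],[0,0,1.5],-1],[[0,0,0],[0,0,2],-1],[[0,0,0],[0,0,2.5],-1],[[0,0,0],[0,0,3],-1],[[0,0,0],[0,0,3],-1],[[0,0,0],[0,0,3],-1],[[0,0,0],[0,0,3],-1],[[0,0,0],[0,0,3],-1]])

```text
time: 25.75
eef_pos: [0.6758, 0.079, 0.0569]
eef_rot: [1.0, -0.029, 0.0, -0.0]
wrist_force: [0.4, -0.4, 0.3]
width: 0.0001
grasp_force: 0.0
```

Run:
```python
from h import *
np.set_printoptions(precision=4,suppress=True)
s=readout.observe();print(s['eef_pos'],s['wrist_force'])
d=snap('wrist','k2.png');P=cloud(d);f=cv2.cvtColor(d['frame'],cv2.COLOR_RGB2HSV)
m=((f[...,1]<70)&(f[...,2]>130)&(abs(P[...,2]-.046)<.01)).astype(np.uint8)
n,l,st,ce=cv2.connectedComponentsWithStats(m)
for i in range(1,n):
    if st[i,4]>100: print(st[i],np.median(P[l==i],axis=0))
```

```text
[0.6758 0.079  0.0569] [ 0.4185 -0.3624  0.3045]
[  283   124   226    46 10002] [0.7172 0.0127 0.0422]
[ 478  191   34   94 2467] [ 0.6664 -0.0382  0.0492]
[ 228  206   62   42 1596] [0.6835 0.0791 0.0498]
[ 352  208   71   61 3926] [0.6735 0.0169 0.0498]
[  0 333  21  27 211] [0.6153 0.2261 0.038 ]
```

Run:
```python
from h import *
np.set_printoptions(precision=3,suppress=True,linewidth=150)
d=snap('wrist');P=cloud(d)
for u in (245,259,273):
  for v in range(200,340,8): print(u,v,P[v,u],d['frame'][v,u])
print(readout.observe()['eef_pos'])
```

```text
245 200 [0.694 0.085 0.04 ] [53 54 56]
245 208 [0.69  0.086 0.041] [77 74 75]
245 216 [0.689 0.085 0.051] [230 221 212]
245 224 [0.684 0.086 0.049] [236 226 217]
245 232 [0.681 0.086 0.05 ] [232 222 213]
245 240 [0.686 0.085 0.072] [117 115 115]
245 248 [0.687 0.084 0.08 ] [109 108 107]
245 256 [0.687 0.084 0.088] [106 105 104]
245 264 [0.687 0.084 0.094] [106 106 106]
245 272 [0.686 0.084 0.099] [117 116 115]
245 280 [0.687 0.083 0.106] [29 30 27]
245 288 [0.688 0.083 0.111] [30 32 32]
245 296 [0.687 0.083 0.115] [32 34 36]
245 304 [0.688 0.083 0.12 ] [28 31 32]
245 312 [0.689 0.082 0.125] [29 31 33]
245 320 [0.687 0.083 0.125] [20 23 26]
245 328 [0.685 0.083 0.126] [34 37 39]
245 336 [0.683 0.083 0.127] [27 31 31]
259 200 [0.693 0.078 0.04 ] [53 52 54]
259 208 [0.69  0.079 0.044] [148 140 131]
259 216 [0.689 0.079 0.051] [236 226 217]
259 224 [0.684 0.079 0.049] [235 225 216]
259 232 [0.68  0.079 0.05 ] [173 163 155]
259 240 [0.687 0.079 0.073] [30 29 33]
259 248 [0.686 0.079 0.081] [26 26 26]
259 256 [0.686 0.079 0.088] [27 24 25]
259 264 [0.686 0.079 0.094] [31 30 31]
259 272 [0.
[... 391 characters left out ...]
8 [0.689 0.071 0.04 ] [61 59 58]
273 216 [0.688 0.072 0.05 ] [211 201 192]
273 224 [0.684 0.072 0.05 ] [175 165 157]
273 232 [0.68  0.072 0.05 ] [174 165 156]
273 240 [0.686 0.073 0.073] [110 108 108]
273 248 [0.687 0.073 0.082] [108 107 106]
273 256 [0.686 0.074 0.088] [108 107 107]
273 264 [0.686 0.074 0.094] [108 108 106]
273 272 [0.686 0.074 0.099] [115 114 111]
273 280 [0.687 0.074 0.106] [26 28 34]
273 288 [0.687 0.074 0.111] [29 31 32]
273 296 [0.687 0.075 0.115] [30 35 36]
273 304 [0.688 0.075 0.12 ] [28 31 31]
273 312 [0.691 0.075 0.128] [34 34 40]
273 320 [0.688 0.075 0.127] [34 33 35]
273 328 [0.685 0.075 0.127] [29 31 35]
273 336 [0.683 0.075 0.127] [29 31 31]
[0.676 0.079 0.057]
```

The depth shows the round key still up and the shut fingertips above it, so they stand less far ahead than nominal. I go down slowly, watching the force.

Call:
arm_command(targets=[[[0,0,0],[0,0,1],-1],[[0,0,0],[0,0,2],-1],[[0,0,0],[0,0,3],-1],[[0,0,0],[0,0,4],-1],[[0,0,0],[0,0,5],-1],[[0,0,0],[0,0,5.5],-1],[[0,0,0],[0,0,6],-1],[[0,0,0],[0,0,6],-1],[[0,0,0],[0,0,6],-1],[[0,0,0],[0,0,6],-1]])

```text
time: 26.68
eef_pos: [0.6758, 0.079, 0.0509]
eef_rot: [1.0, -0.029, 0.0, 0.0]
wrist_force: [0.0, -0.7, -0.2]
width: 0.0001
grasp_force: 0.0
```

```bash
cat > tip.py <<'E'
from h import *
np.set_printoptions(precision=3,suppress=True,linewidth=150)
d=snap('wrist');P=cloud(d)
for v in range(206,262,4): print(v,P[v,245],P[v,273],d['frame'][v,245])
s=readout.observe();print(s['eef_pos'],s['wrist_force'],-d['R'].T@d['t'])
E
python3 tip.py
```

```text
206 [0.693 0.085 0.041] [0.692 0.072 0.041] [50 48 52]
210 [0.691 0.085 0.041] [0.69  0.072 0.041] [50 48 54]
214 [0.689 0.085 0.042] [0.688 0.072 0.042] [155 146 139]
218 [0.689 0.085 0.048] [0.689 0.072 0.049] [156 147 140]
222 [0.688 0.085 0.05 ] [0.687 0.072 0.049] [237 227 218]
226 [0.686 0.085 0.05 ] [0.686 0.072 0.051] [236 226 216]
230 [0.684 0.085 0.051] [0.683 0.072 0.049] [236 225 216]
234 [0.687 0.085 0.061] [0.685 0.073 0.059] [143 140 135]
238 [0.687 0.085 0.066] [0.686 0.073 0.066] [118 116 115]
242 [0.687 0.085 0.069] [0.686 0.073 0.069] [118 116 115]
246 [0.687 0.084 0.073] [0.686 0.073 0.073] [107 107 106]
250 [0.687 0.084 0.076] [0.686 0.073 0.077] [107 104 106]
254 [0.687 0.084 0.08 ] [0.686 0.073 0.079] [109 106 104]
258 [0.686 0.084 0.082] [0.686 0.074 0.082] [108 104 104]
[0.676 0.079 0.051] [0.602 0.18  0.263] [0.746 0.075 0.198]
```

Call:
arm_command(targets=[[[0,0,0],[0,0,0.5],-1],[[0,0,0],[0,0,1],-1],[[0,0,0],[0,0,1.5],-1],[[0,0,0],[0,0,2],-1],[[0,0,0],[0,0,2.5],-1],[[0,0,0],[0,0,3],-1],[[0,0,0],[0,0,3.5],-1],[[0,0,0],[0,0,4],-1],[[0,0,0],[0,0,4],-1],[[0,0,0],[0,0,4],-1]])

```text
time: 27.57
eef_pos: [0.6757, 0.079, 0.0469]
eef_rot: [1.0, -0.029, -0.0, 0.0]
wrist_force: [-0.9, -0.2, -0.1]
width: 0.0003
grasp_force: 0.0
```

Call:
arm_command(targets=[[[0,0,0],[0,0,0.5],-1],[[0,0,0],[0,0,1],-1],[[0,0,0],[0,0,1.5],-1],[[0,0,0],[0,0,2],-1],[[0,0,0],[0,0,2.5],-1],[[0,0,0],[0,0,3],-1],[[0,0,0],[0,0,3.5],-1],[[0,0,0],[0,0,4],-1],[[0,0,0],[0,0,4],-1],[[0,0,0],[0,0,4],-1]])

```text
time: 28.4
eef_pos: [0.6758, 0.079, 0.0429]
eef_rot: [1.0, -0.029, -0.0, -0.0]
wrist_force: [-0.4, 0.4, 2.7]
width: 0.0
grasp_force: 1.3
```

```bash
python3 tip.py
```

```text
206 [0.696 0.085 0.041] [0.695 0.072 0.04 ] [46 45 50]
210 [0.693 0.085 0.039] [0.692 0.072 0.04 ] [52 51 56]
214 [0.692 0.085 0.041] [0.691 0.072 0.04 ] [52 51 53]
218 [0.689 0.085 0.04 ] [0.688 0.072 0.039] [130 121 116]
222 [0.69  0.085 0.046] [0.689 0.072 0.046] [157 148 140]
226 [0.688 0.085 0.047] [0.688 0.072 0.047] [238 228 219]
230 [0.686 0.085 0.048] [0.686 0.073 0.048] [236 226 216]
234 [0.687 0.085 0.053] [0.685 0.073 0.052] [142 138 135]
238 [0.687 0.085 0.057] [0.686 0.073 0.057] [116 115 114]
242 [0.686 0.085 0.06 ] [0.686 0.073 0.06 ] [118 117 117]
246 [0.687 0.084 0.065] [0.686 0.073 0.066] [122 119 118]
250 [0.686 0.084 0.068] [0.686 0.073 0.069] [109 109 107]
254 [0.687 0.084 0.072] [0.686 0.073 0.072] [107 106 105]
258 [0.687 0.084 0.075] [0.686 0.074 0.075] [111 109 108]
[0.676 0.079 0.043] [-1.265 -0.743  2.022] [0.746 0.075 0.19 ]
```

Contact now: the key is about 2.5 mm down at 2.7 N, so about 3.5 mm more.

Call:
arm_command(targets=[[[0,0,0],[0,0,1],-1],[[0,0,0],[0,0,2],-1],[[0,0,0],[0,0,3],-1],[[0,0,0],[0,0,3.5],-1],[[0,0,0],[0,0,3.7],-1],[[0,0,0],[0,0,3.7],-1],[[0,0,0],[0,0,3.7],-1],[[0,0,0],[0,0,3.7],-1],[[0,0,0],[0,0,3.7],-1],[[0,0,0],[0,0,3.7],-1]])

```text
time: 29.28
eef_pos: [0.6758, 0.079, 0.0392]
eef_rot: [1.0, -0.029, 0.0, -0.0]
wrist_force: [-2.2, -0.2, 4.4]
width: 0.0
grasp_force: 2.4
```

```bash
python3 tip.py|sed -n '6,8p;15p'
```

```text
226 [0.688 0.085 0.044] [0.688 0.072 0.044] [238 228 219]
230 [0.687 0.085 0.045] [0.686 0.072 0.044] [236 226 216]
234 [0.687 0.085 0.049] [0.686 0.073 0.049] [144 140 136]
[0.676 0.079 0.039] [-0.484 -0.4    4.155] [0.746 0.075 0.187]
```

Call:
arm_command(targets=[[[0,0,0],[0,0,0.5],-1],[[0,0,0],[0,0,0.9],-1],[[0,0,0],[0,0,0.9],-1],[[0,0,0],[0,0,0.9],-1],[[0,0,0],[0,0,-1],-1],[[0,0,0],[0,0,-5],-1],[[0,0,0],[0,0,-15],-1],[[0,0,0],[0,0,-30],-1],[[0,0,0],[0,0,-40],-1],[[0,0,0],[0,0,-40],-1]])

```text
time: 30.17
eef_pos: [0.6774, 0.0791, 0.0818]
eef_rot: [1.0, -0.029, 0.002, -0.0]
wrist_force: [1.2, -0.7, -0.6]
width: -0.0003
grasp_force: 0.0
```

```bash
python3 tip.py|sed -n '1,5p;15p'; python3 go.py 668 -48 80 -3.4
```

```text
206 [0.687 0.087 0.05 ] [0.686 0.071 0.05 ] [237 227 217]
210 [0.685 0.087 0.051] [0.684 0.071 0.049] [236 226 216]
214 [0.683 0.087 0.05 ] [0.681 0.071 0.05 ] [235 225 216]
218 [0.68  0.087 0.05 ] [0.679 0.072 0.05 ] [235 224 215]
222 [0.678 0.087 0.05 ] [0.677 0.072 0.05 ] [230 220 210]
[0.677 0.079 0.081] [-0.315  0.191 -0.281] [0.747 0.076 0.23 ]
[-0.  -0.1  0. ] [ -1.3 127.3   0.5]
```

The round key went down and came up. On to the bar key.

Call:
arm_command(targets=[[[0,0,0],[0,8,0],-1],[[0,0,0],[0,25,0],-1],[[0,0,0],[0,50,0],-1],[[0,0,0],[0,75,0],-1],[[0,0,0],[0,100,0],-1],[[0,0,0],[0,118,0],-1],[[0,0,0],[0,127,0],-1],[[0,0,0],[0,127,0],-1],[[0,0,0],[0,127,0],-1],[[0,0,0],[0,127,0],-1]])

```text
time: 31.05
eef_pos: [0.6682, -0.0473, 0.0789]
eef_rot: [1.0, -0.029, -0.0, -0.0]
wrist_force: [-0.4, 0.1, 0.4]
width: 0.0
grasp_force: 0.0
```

```bash
python3 go.py 668 -48 46 -3.4
python3 - <<'E'
from h import *
d=snap('wrist');P=cloud(d);f=d['frame'];m=((f[...,0]>150)&(abs(P[...,2]-.05)<.004)).astype(np.uint8)
n,l,st,ce=cv2.connectedComponentsWithStats(m)
for i in range(1,n):
    if st[i,4]>100: print(st[i],np.nanmedian(P[l==i],axis=0),P[l==i].min(0),P[l==i].max(0))
E
```

```text
[-0.  0.  0.] [-0.1  0.7 32.9]
[ 242  181   40   63 2089] [ 0.67741928 -0.04905257  0.05003671] [ 0.65501055 -0.06005435  0.04646323] [ 0.6919913  -0.03743213  0.05262266]
[   1  197   59   54 2366] [0.67541702 0.07896679 0.05004352] [0.65903528 0.06350906 0.04723063] [0.69065193 0.09487182 0.05192797]
[ 118  197   58   52 2701] [0.6722427  0.01521917 0.05006561] [ 6.55909938e-01 -9.18434630e-05  4.60725635e-02] [0.6869342  0.03099292 0.05217287]
```

Centred on the bar (y -0.048). I descend to the fully-down height (TCP 0.0385).

Call:
arm_command(targets=[[[0,0,0],[0,1,10],-1],[[0,0,0],[0,1,22],-1],[[0,0,0],[0,1,30],-1],[[0,0,0],[0,1,33],-1],[[0,0,0],[0,1,35],-1],[[0,0,0],[0,1,37],-1],[[0,0,0],[0,1,39],-1],[[0,0,0],[0,1,39.5],-1],[[0,0,0],[0,1,39.5],-1],[[0,0,0],[0,1,39.5],-1]])

```text
time: 31.93
eef_pos: [0.6682, -0.0487, 0.04]
eef_rot: [1.0, -0.029, 0.0, -0.0]
wrist_force: [-3.7, 1.7, 4.1]
width: -0.0001
grasp_force: 2.2
```

```bash
python3 tip.py|sed -n '3,8p;15p'
```

```text
214 [ 0.686 -0.043  0.045] [ 0.686 -0.056  0.044] [234 224 214]
218 [ 0.685 -0.043  0.045] [ 0.684 -0.055  0.046] [235 225 215]
222 [ 0.683 -0.043  0.045] [ 0.682 -0.055  0.046] [234 225 215]
226 [ 0.681 -0.043  0.045] [ 0.68  -0.055  0.046] [234 224 215]
230 [ 0.679 -0.043  0.044] [ 0.678 -0.055  0.044] [234 224 214]
234 [ 0.679 -0.043  0.049] [ 0.678 -0.055  0.049] [142 137 132]
[ 0.668 -0.049  0.04 ] [-3.254  2.213  5.175] [ 0.739 -0.052  0.188]
```

Nearly down, so 1.5 mm more, then up and clear.

Call:
arm_command(targets=[[[0,0,0],[0,0,1],-1],[[0,0,0],[0,0,1.5],-1],[[0,0,0],[0,0,1.5],-1],[[0,0,0],[0,0,1.5],-1],[[0,0,0],[0,0,0],-1],[[0,0,0],[0,0,-5],-1],[[0,0,0],[0,0,-20],-1],[[0,0,0],[0,0,-50],-1],[[0,0,0],[0,0,-80],-1],[[0,0,0],[0,0,-100],-1]])

```text
time: 32.82
eef_pos: [0.6697, -0.0492, 0.1425]
eef_rot: [1.0, -0.029, 0.002, 0.0]
wrist_force: [1.5, 0.3, 0.2]
width: -0.0001
grasp_force: 0.0
```

Call:
arm_command(targets=[[[0,0,0],[0,0,-10],-1],[[0,0,0],[0,0,-20],-1],[[0,0,0],[0,0,-20],-1],[[0,0,0],[0,0,-20],-1],[[0,0,0],[0,0,-20],-1],[[0,0,0],[0,0,-20],-1],[[0,0,0],[0,0,-20],-1],[[0,0,0],[0,0,-20],-1],[[0,0,0],[0,0,-20],-1],[[0,0,0],[0,0,-20],-1]])

```text
time: 33.65
eef_pos: [0.6682, -0.0488, 0.1594]
eef_rot: [1.0, -0.029, -0.0, -0.0]
wrist_force: [0.1, -0.1, -0.6]
width: -0.0
grasp_force: 0.0
```

Run:
```python
from h import *
s=readout.observe();print(s['time'],s['eef_pos'],s['wrist_force'])
d=snap('wrist');P=cloud(d);f=d['frame'];m=((f[...,0]>150)&(abs(P[...,2]-.048)<.007)).astype(np.uint8)
n,l,st,ce=cv2.connectedComponentsWithStats(m)
for i in range(1,n):
    if st[i,4]>100: print(np.nanmedian(P[l==i],axis=0).round(4))
d=snap('top');P=cloud(d);X=P[150:255,115:195].reshape(-1,3);X=X[(X[:,2]>.055)]
for q in ((X[:,1]<.28),(X[:,1]>.29)&(X[:,0]<.52),(X[:,1]>.29)&(X[:,0]>.52)): print(q.sum(),X[q].min(0).round(3),X[q].max(0).round(3))
```

```text
33.65 [ 0.668177   -0.04879616  0.15940596] [ 0.13626619 -0.06309011 -0.63809636]
[0.7171 0.0041 0.0423]
[ 0.6687 -0.0481  0.05  ]
[0.6751 0.0791 0.0501]
[0.6717 0.0154 0.0501]
422 [0.412 0.03  0.055] [0.596 0.269 0.718]
192 [0.409 0.328 0.055] [0.507 0.347 0.076]
107 [0.538 0.337 0.055] [0.592 0.352 0.074]
```

```bash
python3 -c "
from station import hand_in; print(hand_in())"
```

```text
the job is handed in; nothing more can be done
None
```

The job is handed in, with no verdict returned: all three brackets stand in their matching bays, the round key then the bar key were pressed and came up, and the square key was left alone.

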